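# Set the pull-lock dial of the light box

## Task

Set the exposure-test light box to full brightness: pull its dial up out of its lock, turn it so that its pointer points at the big dot, and feel for the lock there, gently and without forcing it, until you can push the dial fully home. Let go of it and leave the lens on the box and the other things on the bench where they are.

Things in the scene. Friction and masses are not known exactly. Their poses are not given: they have to be found in the camera images.
- light_box: Grey light box fixed on the table, 220 (x) x 240 (y) x 70 mm high; origin under its centre, z up. Its white window, 90 x 190 mm, is in the +x half of its top; the dial stands on the -x half, its axis vertical through (-45, 0) mm. It may be turned up to 20 degrees either way.
- dial: Black dial: a round skirt 54 mm across, 6 thick, with an upright bar grip 46 mm long (dial's x), 14 thick (its y), 6 to 34 mm above the origin. Origin on the axis at the skirt's underside, 78 mm above the table when fully home, on a dark collar 62 mm across, 8 high. A pointer nose sticks out along the dial's -x. Below, out of sight, a key 7 mm wide, 21 mm from the axis, goes down into the lock.
- dial_grip (a point): Point on the dial's axis 26 mm above the dial's origin: a good TCP height for pinching the bar across its 14 mm from above (fingertips then 1 mm above the skirt). Axes as the dial's. More than 20 N between the dial's key and the lock's plate or slot walls spoils the lock.
- dial_pointer (a point): Tip of the pointer nose, 36 mm from the dial's axis.
- dial_pull (a joint): How far the dial is pulled up, m: 0 fully home, 0.016 fully out. It slides with about 3 N of friction and stays where it is left. Below 0.008 the key is in the lock and the dial cannot be turned out of its place; above that it turns freely.
- dial_turn (a joint): Angle of the dial, rad, anticlockwise seen from above; at 0 the pointer points to the light box's -x. It turns within +-1.5 with slight friction (0.03 N m). It starts locked at 0.05 to 0.25.
- big_dot: Big round aluminium stud on the box's top, 16 mm across, 3 high, 46 mm from the dial's axis; it stands 1.0 rad to one side or the other of the light box's -x direction, seen from the dial's axis (the small dot takes the other side). Origin under its centre.
- small_dot: Small round aluminium stud, 7 mm across, 3 high, the mark for dim light, 46 mm from the dial's axis on the other side. Origin under its centre.
- lock: The lock inside the box, out of sight; origin on the dial's axis, axes as the light box. One slot by each dot, 2 mm wider than the key, its middle 0.09 to 0.22 rad off the dot, to either side: to be felt for. Beside it the key lands at dial_pull 0.008 on a sprung plate that gives 4 mm at 2.5 N/mm, then is solid. Within 0.05 rad of the slot's middle the key goes in and the dial down to 0.
- lens: Black camera lens standing on the light box's white window, 62 mm across, 50 high; origin under its centre.
- camera_body: Camera body standing on the table, 132 x 36 x 88 mm; origin under its centre.
- film_can: Film can standing on the table, 31 mm across, 50 high; origin under its centre.
- cleaner: Small amber bottle standing on the table, 44 mm across, 100 high; origin under its centre.
- screwdriver: Screwdriver lying on the table, 150 mm long along its x; origin under its middle.
- adapter_ring: Aluminium lens adapter ring lying on the table, 60 mm across, 10 high; origin under its centre.

How it is judged:
On the way, in this order (a step that is already met when the one before it is completed fails the run):
1. the dial is pulled up out of its lock (value of joint dial_pull above 0.008 m), for 0.1 s.
2. still out, it is turned so that its pointer is at the big dot (value of joint dial_pull above 0.003 m and horizontal distance between dial_pointer and big_dot below 0.018 m), for 0.1 s.
At the end, for the whole second after the job is handed in: The dial is fully home (dial_pull under 2 mm), its pointer tip within 18 mm of the big dot's centre (level distance; 10 mm when it points straight at it), and it is at rest (value of joint dial_pull below 0.002 m and horizontal distance between dial_pointer and big_dot below 0.018 m and velocity of joint dial_turn between -0.05 and 0.05 rad/s); the robot touches nothing.
It fails at once if the dial's key is forced against the lock with more than 20 N (contact force between dial and lock above 20 N).
It fails at once if the lens or another loose thing on the bench is moved more than 20 mm (distance of any of lens, camera_body, film_can, cleaner, screwdriver, adapter_ring from where it was at the start of the episode above 0.02 m).
It also fails if it takes over 58 s, if anything falls off the work surface, if the arm or the gripper's body presses on something with over 40 N, if the wrist force passes 120 N, or if a joint passes its speed limit or range.

## Robot

A 7-joint arm with a two-finger parallel gripper is mounted at the origin on the work surface. World frame = base frame: x ahead of the robot, y to its left, z up, the work surface at z = 0. Lengths are in m, angles in rad, forces in N, time in s.
With the tool pointing down it reaches from about 0.35 to 0.9 m from the base axis. Payload 19.9 kg.
Tool frame: the origin (TCP) lies between the finger pads, 19 mm behind the fingertips; this is the grasp point; z points along the fingers, y is the line along which they close (so a half turn about z gives the same grasp; the last joint's range is limited). The gripper opens to 94 mm and grips with 3 to 60 N. Pads are 16 mm wide; open, the fingers measure 119 mm over their backs; the gripper's body (75 mm by 177 mm) begins 78 mm behind the grasp point.
Start: joints at [-1.202, 0.417, -0.01, 1.614, 0.005, 1.111, -0.053], TCP at [0.25, 0.573, 0.224] pointing down, gripper open.
Joint ranges: [-2.81, 2.81], [-0.39, 2.02], [-1.27, 1.25], [0.06, 2.57], [-1.19, 4.33], [0.19, 2], [-2.82, 2.82]. Speed limits (rad/s): [1.89, 1.89, 2.39, 2.39, 3.01, 3.01, 3.01].

## Interface

Orientations are given as a unit quaternion [x, y, z, w].
In Python, from bench import ctrl gives the robot as it stands.
- The arm moves only by the tool advance, called after "Call:" as name(argument=value, ...) on one line, values as JSON. Schema: {"type":"object","properties":{"plan":{"type":"array","items":{"type":"object","properties":{"d":{"type":"array","items":{"type":"number"},"minItems":3,"maxItems":3},"yaw":{"type":"number"}},"additionalProperties":false},"minItems":1,"maxItems":5},"aperture":{"type":"number"},"force":{"type":"number"},"only":{"type":"string"},"quiet":{"type":"boolean"},"lines":{"type":"string"}},"required":["plan"],"additionalProperties":false}. plan is a list of rows, 1 to 5 of them, each an object with the fields d (a list: dx, dy, dz in units of 100 mm), yaw (a turn about the tool's z in units of 0.25 rad); a field left out counts as zero; each row is the pose to reach, as a shift and turn from the pose commanded when the call began, along the tool's axes at that moment; what a row does not reach only later rows make up. A row lasts 1/8 s, in which the tool goes at most 0.0625 m and 0.188 rad, less where a joint would pass 70% of its speed; a pose out of reach is approached as far as the arm can. aperture is the finger opening in m, set as the call begins (left out keeps the last). The fingers move at their own pace and stop on an object; force is the grip in N (left out, the last holds). Time passes only in rows, so rows that do not move let the fingers close. The tool returns the time, the measured TCP pose, the force, the opening and the grip force at its end. only (a regular expression) keeps the lines of the reply that match it, lines (a string "A,B") keeps lines A to B, and quiet returns only ok. Input that does not fit is refused with a message, and nothing moves.
- ctrl.sense(): the state, without advancing time (a new reading comes with each control period).
- ctrl.read_camera(name): name is "scene" or "side" or "wrist"; returns a dict with "image" (384x512x3 uint8, red, green, blue), "camera_matrix" (3x3 intrinsics, pixels), "position" and "orientation" of the camera in the world. Camera axes: x right, y up, looking along -z (the intrinsics and any distortion apply to the point x, -y, -z); pixel columns grow to the right and rows downward; lengths in m; the calibration is good to about 2 mm. A picture is of the moment at which its call begins. There is no depth.
- ctrl.job_done(): hands the job in; it is judged then, once.
Trained networks look in a picture, given as the dict that the camera call returned (one of the last four; its "shot" number tells which), for a name from the list of things; names that differ only in an ending like _2 or _b are one class to them, and where a whole thing is asked for, a point or a joint stands for the part that bears it (a point fixed in the world has none). Each returns a list of dicts, best first, with "p" (0 to 1); they miss things now and then, are a little off and sometimes report something else, mostly with a low value. They report only what shows in the picture. A call takes as long as a camera call.
- ctrl.recognise(picture, name): "centre" ([x, y, z] in m, in the coordinates of the camera as it stood for that picture, good to about 4 mm: the middle of the surface that is visible of it).
- ctrl.mark_of(picture, name): "centre" ([x, y, z] in m, in the coordinates of the camera as it stood for that picture, good to about 4 mm: a listed point, or the origin of a listed thing).
The state is a dict: "clock": time; "q": joint angles; "joint_vel": joint speeds; "tau": joint torques, N m; "tcp_pos": TCP position; "tcp_rot": TCP orientation; "force": force on the tool from outside, world axes, zero at the start; "moment": the same for the moment, N m; "gripper_width": finger opening in m; "grip_force": force on a finger pad.
Only numpy, scipy, OpenCV 4.12 (cv2) and the standard library are available. Lean on these libraries where they do the work, as an engineer would, in place of code of your own. Each camera call takes 0.05 s, during which the arm holds its last target. There are 200 camera calls.

## Working session

There is one attempt and no reset: what is moved stays moved. The work goes in short steps, Python scripts to look and compute and a tool call to move; the robot and the scene stay as the last step left them, time stands still between calls to the robot, and variables do not carry over. Pictures are saved under pics/ and viewed, at most 10 in all, crops included, and the job is handed in when it is done.

```bash
mkdir -p pics
```

Create h.py:
```python
from bench import ctrl
import numpy as np, cv2
from scipy.spatial.transform import Rotation as R
def look(cam,names,save=None,fn='mark_of'):
    p=ctrl.read_camera(cam); Rc=R.from_quat(p['orientation']).as_matrix(); o={}
    if save: cv2.imwrite('pics/'+save,p['image'][:,:,::-1])
    for n in names:
        r=getattr(ctrl,fn)(p,n)
        if r: o[n]=np.array(p['position'])+Rc@np.array(r[0]['centre']); print(cam,n,o[n].round(4),round(r[0]['p'],2), len(r))
        else: print(cam,n,None)
    return o,p
```

Run:
```python
from h import *
N=['light_box','dial','dial_pointer','dial_grip','big_dot','small_dot','lens']
look('scene',N+['camera_body','film_can','cleaner'],'s.png'); look('side',N,'d.png')
s=ctrl.sense();print(s['clock'],s['tcp_pos'],R.from_quat(s['tcp_rot']).as_matrix().round(3),s['force'])
```

```text
scene light_box [ 0.5467 -0.0243 -0.0014] 0.86 2
scene dial [ 0.4973 -0.025   0.0801] 0.71 2
scene dial_pointer [ 0.4592 -0.0292  0.0828] 0.6 1
scene dial_grip [ 0.5013 -0.0234  0.1031] 0.7 1
scene big_dot [0.4805 0.012  0.0759] 0.38 2
scene small_dot None
scene lens [ 0.6032 -0.043   0.0683] 0.62 1
scene camera_body [ 5.969e-01  1.950e-01 -4.000e-04] 0.8 1
scene film_can [ 0.5088 -0.1864  0.0015] 0.67 2
scene cleaner [ 0.5694 -0.2491  0.0016] 0.82 2
side light_box [ 0.5458 -0.0261 -0.002 ] 0.98 1
side dial [ 0.4973 -0.0219  0.0734] 0.84 2
side dial_pointer [ 0.4634 -0.0309  0.0869] 0.67 3
side dial_grip [ 0.503  -0.0234  0.1039] 0.88 1
side big_dot [0.4756 0.0153 0.0679] 0.51 1
side small_dot [ 0.4988 -0.0205  0.0746] 0.71 1
side lens [ 0.6089 -0.041   0.0698] 0.78 1
0.95 [0.24956937 0.57299323 0.22422005] [[-0.917  0.399 -0.   ]
 [ 0.399  0.917 -0.   ]
 [-0.    -0.    -1.   ]] [-0.13355395  0.5255769   0.7555624 ]
```

View pics/s.png

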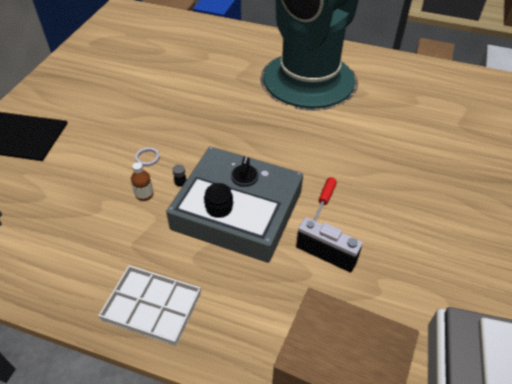

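View pics/d.png

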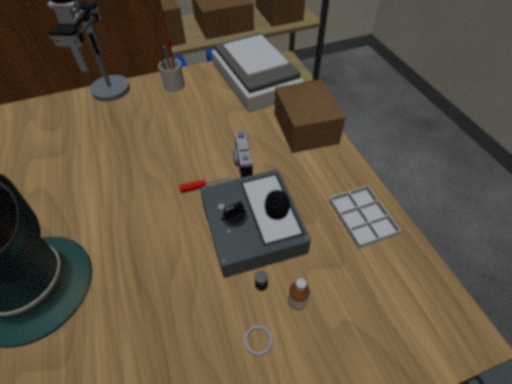

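The scene view shows the box at about (235,200), with the dial at (245,175). There are bright studs at (265,173), on the +y side, and (235,163), on the -y side. The side view agrees. I'll move above the dial for a wrist view.

The rows are not in the units I measure in: shifts go in units of 100 mm and turns go in units of 0.25 rad. I convert before sending: -0.2 m is -2, -0.16 m is -1.6.

Call:
advance(plan=[{"d":[-0.4,-0.4,-0.2]},{"d":[-0.8,-0.8,-0.3]},{"d":[-1.2,-1.2,-0.3]},{"d":[-1.6,-1.6,-0.3]},{"d":[-2,-2,-0.3]}], aperture=0.06)

```text
clock: 1.58
tcp_pos: [0.3536, 0.308, 0.2545]
tcp_rot: [0.204, 0.979, 0.0, 0.0]
force: [0.6, 1.2, -0.3]
gripper_width: 0.0601
grip_force: 0.0
```

Call:
advance(plan=[{"d":[-0.4,-0.4,0]},{"d":[-0.8,-0.8,0]},{"d":[-1.2,-1.2,0]},{"d":[-1.6,-1.55,0]},{"d":[-2,-1.9,0]}])

```text
clock: 2.2
tcp_pos: [0.4611, 0.0541, 0.2546]
tcp_rot: [0.204, 0.979, 0.0, 0.0]
force: [0.7, 0.2, -0.3]
gripper_width: 0.0602
grip_force: 0.0
```

Call:
advance(plan=[{"d":[-0.3,-0.3,0]},{"d":[-0.6,-0.55,0]},{"d":[-0.65,-0.57,0]},{"d":[-0.65,-0.57,0]}])

```text
clock: 2.7
tcp_pos: [0.4973, -0.0221, 0.2542]
tcp_rot: [0.204, 0.979, -0.0, -0.0]
force: [-0.4, 0.0, -0.4]
gripper_width: 0.0597
grip_force: 0.0
```

Run:
```python
from h import *
N=['light_box','dial','dial_pointer','dial_grip','big_dot','small_dot','lens']
o,p=look('wrist',N,'w.png');print(p['position'])
s=ctrl.sense();print(s['clock'],s['tcp_pos'],R.from_quat(s['tcp_rot']).as_matrix().round(3),s['force'])
```

```text
wrist light_box [ 0.5441 -0.0226 -0.0058] 0.59 1
wrist dial [ 0.4986 -0.0241  0.0764] 0.68 1
wrist dial_pointer [ 0.4629 -0.0268  0.0787] 0.69 2
wrist dial_grip [ 0.4999 -0.0201  0.101 ] 0.85 1
wrist big_dot [0.4756 0.0175 0.072 ] 0.71 1
wrist small_dot [ 0.4702 -0.0566  0.0726] 0.35 1
wrist lens [ 0.6035 -0.0435  0.0672] 0.65 1
[0.42012986 0.01173059 0.41384953]
3.1 [ 0.49730153 -0.02212624  0.25435313] [[-0.917  0.399  0.   ]
 [ 0.399  0.917  0.   ]
 [-0.     0.    -1.   ]] [-0.03168834  0.32009101  0.22336634]
```

View pics/w.png

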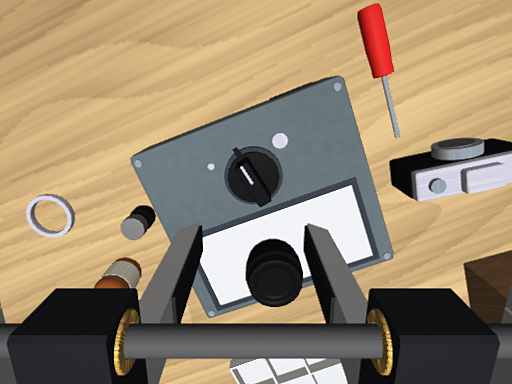

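The wrist view shows the big dot at (280,141), the small dot at (211,167), the skirt centred near (254,176), the pointer tip at (236,150), and corner screws at (338,87), (137,162), (388,257) and (210,313). I'll project these to world positions.

Add to h.py:
```python
def proj(p,uv,z):
    K=np.array(p['camera_matrix']);d=np.linalg.inv(K)@[uv[0],uv[1],1];d=R.from_quat(p['orientation']).as_matrix()@[d[0],-d[1],-d[2]]
    c=np.array(p['position']);return c+d*(z-c[2])/d[2]
```

Run:
```python
from h import *
p=ctrl.read_camera('wrist')
im=p['image']; g=im.min(2)
def blob(u,v,r,t=170):
    c=g[v-r:v+r+1,u-r:u+r+1].astype(float); m=c>t; y,x=np.nonzero(m); return (u-r+x.mean(),v-r+y.mean()),m.sum()
b,n=blob(280,141,12);s,k=blob(211,167,7);print(b,n,s,k)
B=proj(p,b,.073);S=proj(p,s,.073);print('big',B,'small',S)
c=[proj(p,u,.07)for u in[(137.5,162.5),(338,87),(388,257),(210,313)]]
print(np.round(c,4),'ctr',np.mean(c,0))
e=(c[1]-c[0])+(c[2]-c[3]);yaw=np.arctan2(-e[0],e[1]);print('yaw edges',yaw)
d=(B-S);print('yaw dots',np.arctan2(-d[0],d[1]),'sep',np.linalg.norm(d))
for y in(yaw,np.arctan2(-d[0],d[1])):
  X=np.array([np.cos(y),np.sin(y)]); print('axis',(B+S)[:2]/2+X*.046*np.cos(1), np.mean(c,0)[:2]-.045*X)
print('ptr',proj(p,(236,150),.083),'skirt',proj(p,(254,176),.084))
o=cv2.resize(im[120:230,190:320],None,fx=6,fy=5,interpolation=3);o=cv2.resize(im[130:220,200:310],(770,600),interpolation=cv2.INTER_CUBIC)
cv2.imwrite('pics/w2.png',o[:,:,::-1])
```

```text
(np.float64(279.5691489361702), np.float64(140.13829787234042)) 188 (np.float64(210.61764705882354), np.float64(166.14705882352942)) 34
big [0.47648596 0.01703182 0.073     ] small [ 0.4728073  -0.06022131  0.073     ]
[[ 0.4386 -0.1304  0.07  ]
 [ 0.4512  0.0905  0.07  ]
 [ 0.6528  0.0811  0.07  ]
 [ 0.6392 -0.1414  0.07  ]] ctr [ 0.54546616 -0.02506085  0.07      ]
yaw edges -0.05894073820514956
yaw dots -0.047582383245175164 sep 0.07734065934862644
axis [ 0.49945738 -0.02305881] [ 0.5005443  -0.02241005]
axis [ 0.49947241 -0.02277691] [ 0.50051709 -0.02292045]
ptr [ 0.4664485  -0.02732082  0.083     ] skirt [ 0.49839113 -0.02134795  0.084     ]
```

View pics/w2.png

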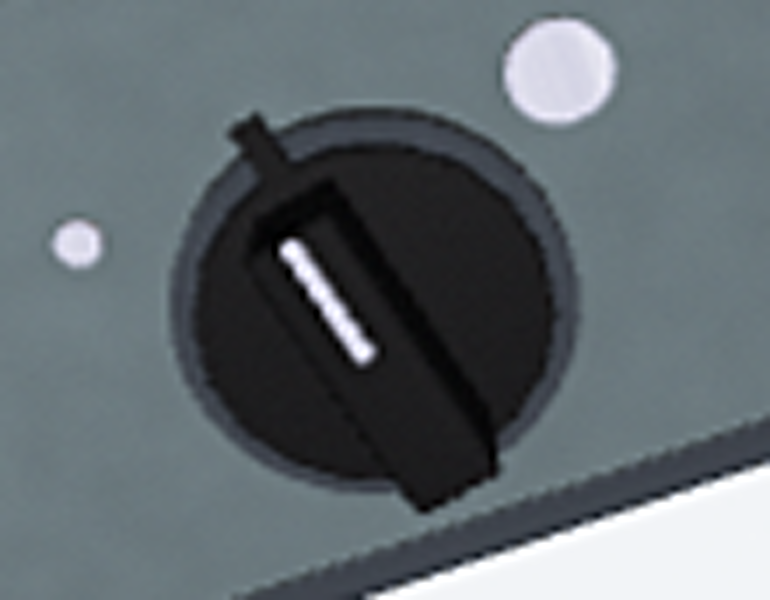

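The crop shows the pointer tip at crop position (250,125) and the white bar line running from (290,248) to (365,355). Next is the bar's heading.

Run:
```python
from h import *
p=ctrl.read_camera('wrist')
a=proj(p,(200+290/7,130+248/6.667),.112);b=proj(p,(200+365/7,130+355/6.667),.112)
c=proj(p,(200+250/7,130+125/6.667),.082)
print(a,b,'line',np.arctan2(*(b-a)[[1,0]])); d=np.array([.4995,-.0228])-c[:2];print(c,'ptr',np.arctan2(d[1],d[0]))
# bar edges: long left side (lower edges), right side top
e=[proj(p,(200+u/7,130+v/6.667),.112) for u,v in((255,258),(425,512),(335,190),(497,435))]
for i in(0,2):print('edge',np.arctan2(*(e[i+1]-e[i])[[1,0]]))
s=ctrl.sense();Rt=R.from_quat(s['tcp_rot']).as_matrix();print(Rt.T@(np.array([.4998,-.0226,.107])-s['tcp_pos']),s['q'])
```

```text
[ 0.4792415 -0.0260704  0.112    ] [ 0.49757634 -0.02312011  0.112     ] line 0.15954408469807582
[ 0.46532474 -0.02728733  0.082     ] ptr 0.1305566664107472
edge 0.13465196025114204
edge 0.14047607640298912
[-0.00235001  0.00076186  0.14732021] [-0.43324565  0.1663633   0.46697777  1.90104228 -0.08402059  1.09310117
  1.22712223]
```

In the tool's units: 0.11 m is 1.1, 0.1 m is 1, -0.55 rad is -2.2.

Call:
advance(plan=[{"d":[-0.02,0.01,0.4],"yaw":-0.6},{"d":[-0.02,0.01,0.8],"yaw":-1.2},{"d":[-0.02,0.01,1],"yaw":-1.8},{"d":[-0.02,0.01,1.1],"yaw":-2.2},{"d":[-0.02,0.01,1.1],"yaw":-2.2}], aperture=0.04)

```text
clock: 3.82
tcp_pos: [0.4993, -0.0225, 0.1438]
tcp_rot: [-0.069, 0.998, -0.0, -0.001]
force: [0.2, -0.4, 0.3]
gripper_width: 0.0397
grip_force: 0.0
```

Call:
advance(plan=[{"d":[0,0,0.1]},{"d":[0,0,0.2]},{"d":[0,0,0.3]},{"d":[0,0,0.37]},{"d":[0,0,0.37]}])

```text
clock: 4.45
tcp_pos: [0.4993, -0.0224, 0.1067]
tcp_rot: [-0.069, 0.998, -0.0, -0.0]
force: [-0.3, 0.9, -0.3]
gripper_width: 0.0397
grip_force: 0.0
```

Run:
```python
from h import *
p=ctrl.read_camera('wrist');cv2.imwrite('pics/g.png',p['image'][60:320,120:400][:,:,::-1].repeat(2,0).repeat(2,1))
s=ctrl.sense();print(s['tcp_pos'],R.from_quat(s['tcp_rot']).as_matrix().round(3),s['force'])
```

```text
[ 0.49958903 -0.02248346  0.10715223] [[-0.99  -0.139 -0.   ]
 [-0.139  0.99  -0.   ]
 [ 0.    -0.    -1.   ]] [0.49412461 0.29796619 0.68322301]
```

View pics/g.png

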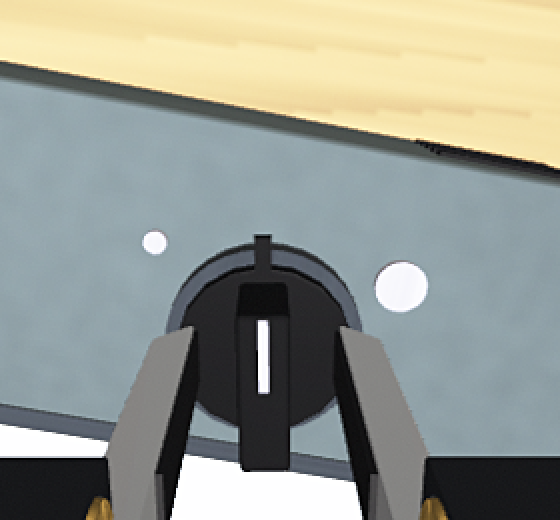

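The bar, with its line at crop (263,357), stands upright between the fingers at 195 and 340, so it is well aligned and centred. Closing now.

Call:
advance(plan=[{},{},{},{},{}], aperture=0.01, force=12)

```text
clock: 5.12
tcp_pos: [0.4998, -0.0229, 0.1075]
tcp_rot: [-0.069, 0.998, -0.0, 0.0]
force: [0.5, -5.5, 3.8]
gripper_width: 0.014
grip_force: 12.0
```

Call:
advance(plan=[{"d":[0,0,-0.03]},{"d":[0,0,-0.06]},{"d":[0,0,-0.09]},{"d":[0,0,-0.12]},{"d":[0,0,-0.13]}])

```text
clock: 5.75
tcp_pos: [0.4997, -0.0229, 0.1203]
tcp_rot: [-0.069, 0.998, -0.0, 0.0]
force: [2.5, -5.6, -4.4]
gripper_width: 0.0135
grip_force: 12.0
```

```bash
python3 -c "
from h import *
s=ctrl.sense();print(s['tcp_pos'],s['force'],s['moment'])"
```

```text
[ 0.49970722 -0.02293528  0.12027948] [ 2.45558567 -5.58430581 -4.43087835] [-1.35468163 -0.61972232 -0.0128765 ]
```

In the tool's units: 0.6 rad is 2.4.

Call:
advance(plan=[{"yaw":0.48},{"yaw":0.96},{"yaw":1.44},{"yaw":1.92},{"yaw":2.4}], force=20)

```text
clock: 6.38
tcp_pos: [0.4998, -0.0227, 0.1204]
tcp_rot: [0.23, 0.973, -0.0, 0.0]
force: [1.3, -4.2, 0.0]
gripper_width: 0.014
grip_force: 20.0
```

Call:
advance(plan=[{"yaw":0.4},{"yaw":0.8},{"yaw":1.2},{"yaw":1.6},{"yaw":1.6}])

```text
clock: 7.0
tcp_pos: [0.4999, -0.0225, 0.1204]
tcp_rot: [0.417, 0.909, -0.0, 0.0]
force: [2.3, -3.7, -0.6]
gripper_width: 0.0142
grip_force: 20.0
```

Run:
```python
from h import *
s=ctrl.sense();print(s['tcp_pos'],s['force'],s['moment'],s['q'][6])
p=ctrl.read_camera('wrist');cv2.imwrite('pics/t.png',p['image'][60:320,120:400][:,:,::-1].repeat(2,0).repeat(2,1))
```

```text
[ 0.49992761 -0.02254138  0.12037755] [ 2.26725583 -3.68586149 -0.61737388] [-1.11468857 -0.63348129  0.00837389] 0.9515664599131619
```

View pics/t.png

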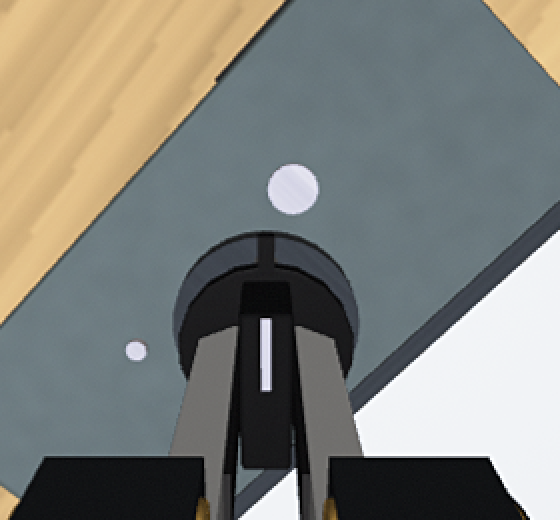

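The dial turned with the grip: its pointer at crop (265,245) is just short of the big dot at (293,188). Now I'll press gently here.

Call:
advance(plan=[{"d":[0,0,0.02]},{"d":[0,0,0.04]},{"d":[0,0,0.04]}])

```text
clock: 7.42
tcp_pos: [0.4999, -0.0225, 0.1161]
tcp_rot: [0.417, 0.909, 0.0, 0.0]
force: [5.1, -4.0, -4.7]
gripper_width: 0.0136
grip_force: 20.0
```

Call:
advance(plan=[{"d":[0,0,0.01]},{"d":[0,0,0.02]},{"d":[0,0,0.03]},{"d":[0,0,0.03]}])

```text
clock: 7.92
tcp_pos: [0.4999, -0.0225, 0.1132]
tcp_rot: [0.417, 0.909, 0.0, 0.0]
force: [3.8, -4.3, -1.5]
gripper_width: 0.0138
grip_force: 20.0
```

Create f.py:
```python
from h import *
F=[]
for i in range(4): ctrl.read_camera('side'); s=ctrl.sense(); F.append(np.r_[s['force'],s['moment']])
print(s['clock'],s['tcp_pos'].__class__ and np.round(s['tcp_pos'],4),np.mean(F,0).round(2),np.std(F,0).round(2))
```

```bash
python3 f.py
```

```text
8.125 [ 0.4999 -0.0225  0.1132] [ 4.18 -4.55 -1.17 -1.09 -1.    0.  ] [0.66 0.47 0.29 0.02 0.01 0.02]
```

Call:
advance(plan=[{"d":[0,0,0.01]},{"d":[0,0,0.01]}])

```text
clock: 8.38
tcp_pos: [0.4999, -0.0225, 0.1122]
tcp_rot: [0.417, 0.909, 0.0, 0.0]
force: [3.8, -4.2, -1.1]
gripper_width: 0.0133
grip_force: 20.0
```

```bash
python3 f.py
```

```text
8.575 [ 0.4999 -0.0225  0.1122] [ 3.83 -4.59 -1.17 -1.06 -0.94  0.  ] [0.76 0.11 0.51 0.02 0.05 0.05]
```

In the tool's units: 0.001 m is 0.01.

Call:
advance(plan=[{"d":[0,0,0.01]},{"d":[0,0,0.01]}])

```text
clock: 8.82
tcp_pos: [0.4999, -0.0225, 0.1112]
tcp_rot: [0.417, 0.909, 0.0, 0.0]
force: [3.4, -3.9, -0.1]
gripper_width: 0.0136
grip_force: 20.0
```

```bash
python3 f.py
```

```text
9.025 [ 0.4999 -0.0225  0.1112] [ 3.61 -4.29 -0.97 -1.11 -0.92  0.01] [0.28 0.24 0.66 0.02 0.03 0.  ]
```

Call:
advance(plan=[{"d":[0,0,0.01]},{"d":[0,0,0.01]}])

```text
clock: 9.28
tcp_pos: [0.4999, -0.0226, 0.1102]
tcp_rot: [0.417, 0.909, 0.0, 0.0]
force: [3.3, -5.1, -0.7]
gripper_width: 0.0141
grip_force: 20.0
```

```bash
python3 f.py
```

```text
9.475 [ 0.4999 -0.0225  0.1102] [ 3.28 -3.97 -0.92 -1.11 -0.97 -0.01] [0.44 0.53 0.35 0.03 0.02 0.01]
```

Run:
```python
from h import *
for c in('side','scene'): look(c,['dial','dial_grip','dial_pointer','big_dot'])
o,p=look('wrist',['dial','dial_grip','dial_pointer','big_dot']);cv2.imwrite('pics/t2.png',p['image'][60:320,120:400][:,:,::-1].repeat(2,0).repeat(2,1))
```

```text
side dial [ 0.5013 -0.0205  0.0792] 0.67 1
side dial_grip [ 0.5021 -0.0255  0.1048] 0.73 1
side dial_pointer [0.4747 0.0021 0.0872] 0.67 1
side big_dot None
scene dial [ 0.4962 -0.0244  0.0833] 0.53 2
scene dial_grip [ 0.4984 -0.0224  0.1064] 0.69 3
scene dial_pointer [0.4734 0.0062 0.0873] 0.71 2
scene big_dot [0.4784 0.0146 0.0745] 0.41 1
wrist dial [ 0.499  -0.0246  0.0777] 0.75 1
wrist dial_grip [ 0.5029 -0.0235  0.1045] 0.62 1
wrist dial_pointer [0.4723 0.0057 0.0803] 0.87 1
wrist big_dot [0.4774 0.0171 0.0752] 0.94 2
```

View pics/t2.png

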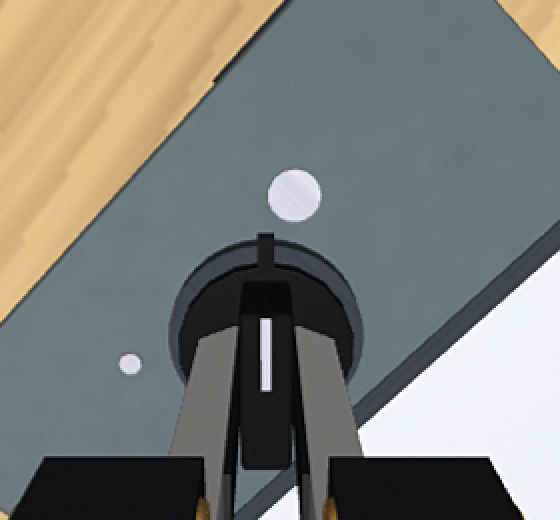

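The bar has kept its place in the gripper (crop x 240–290), and the skirt is lower against the collar. With no reaction force, the key is in the slot. I'll go on home in small steps.

Call:
advance(plan=[{"d":[0,0,0.01]},{"d":[0,0,0.01]}])

```text
clock: 10.48
tcp_pos: [0.4999, -0.0225, 0.1092]
tcp_rot: [0.417, 0.909, 0.0, 0.0]
force: [3.9, -4.3, -0.4]
gripper_width: 0.0138
grip_force: 20.0
```

```bash
python3 f.py
```

```text
10.675 [ 0.4999 -0.0226  0.1092] [ 3.6  -4.22 -0.92 -1.11 -0.95 -0.01] [0.15 0.43 0.09 0.03 0.02 0.03]
```

Call:
advance(plan=[{"d":[0,0,0.01]},{"d":[0,0,0.01]}])

```text
clock: 10.92
tcp_pos: [0.4999, -0.0225, 0.1082]
tcp_rot: [0.417, 0.909, 0.0, 0.0]
force: [4.1, -4.5, -1.6]
gripper_width: 0.0141
grip_force: 20.0
```

```bash
python3 f.py
```

```text
11.125 [ 0.4999 -0.0225  0.1082] [ 3.92 -4.39 -0.93 -1.1  -0.92  0.  ] [0.38 0.27 0.28 0.01 0.02 0.03]
```

Call:
advance(plan=[{"d":[0,0,0.006]},{"d":[0,0,0.006]}])

```text
clock: 11.38
tcp_pos: [0.4999, -0.0225, 0.1077]
tcp_rot: [0.417, 0.909, 0.0, 0.0]
force: [2.5, -4.1, -0.5]
gripper_width: 0.014
grip_force: 20.0
```

```bash
python3 f.py
```

```text
11.575 [ 0.4999 -0.0225  0.1077] [ 3.11 -4.08 -0.2  -1.09 -0.9   0.01] [0.32 0.52 0.24 0.01 0.02 0.02]
```

In the tool's units: 0.0004 m is 0.004.

Call:
advance(plan=[{"d":[0,0,0.004]},{"d":[0,0,0.004]}])

```text
clock: 11.82
tcp_pos: [0.4999, -0.0225, 0.1074]
tcp_rot: [0.417, 0.909, 0.0, 0.0]
force: [2.2, -2.6, 5.0]
gripper_width: 0.0137
grip_force: 20.0
```

```bash
python3 f.py
```

```text
12.025 [ 0.4999 -0.0225  0.1074] [ 1.7  -4.55  5.3  -1.11 -0.53  0.01] [0.37 0.65 0.72 0.04 0.04 0.02]
```

Call:
advance(plan=[{"d":[0,0,0.004]},{"d":[0,0,0.004]}])

```text
clock: 12.28
tcp_pos: [0.5, -0.0225, 0.1073]
tcp_rot: [0.417, 0.909, 0.0, 0.0]
force: [-0.6, -3.7, 14.0]
gripper_width: 0.0139
grip_force: 20.0
```

```bash
python3 f.py
```

```text
12.475 [ 0.5    -0.0226  0.1073] [-8.500e-01 -4.340e+00  1.297e+01 -1.100e+00  1.400e-01 -1.000e-02] [0.58 0.33 0.48 0.03 0.01 0.02]
```

There is a stiff stop at the original home height, so the dial is home. I'll ease off, open and retreat.

In the tool's units: -0.0005 m is -0.005.

Call:
advance(plan=[{"d":[0,0,-0.005]},{"d":[0,0,-0.005]}])

```text
clock: 12.72
tcp_pos: [0.4999, -0.0225, 0.1075]
tcp_rot: [0.417, 0.909, 0.0, 0.0]
force: [2.8, -4.3, 4.2]
gripper_width: 0.014
grip_force: 20.0
```

Call:
advance(plan=[{},{},{},{}], aperture=0.04)

```text
clock: 13.22
tcp_pos: [0.4995, -0.0223, 0.1073]
tcp_rot: [0.417, 0.909, -0.0, -0.0]
force: [-0.5, -0.2, -0.1]
gripper_width: 0.04
grip_force: 0.0
```

Call:
advance(plan=[{"d":[0,0,-0.2]},{"d":[0,0,-0.5]},{"d":[0,0,-0.9]},{"d":[0,0,-1.3]},{"d":[0,0,-1.3]}])

```text
clock: 13.85
tcp_pos: [0.5008, -0.0224, 0.2398]
tcp_rot: [0.417, 0.909, 0.001, 0.002]
force: [0.6, -0.6, -1.6]
gripper_width: 0.04
grip_force: 0.0
```

Run:
```python
from h import *
for c in('side','scene'): look(c,['dial','dial_grip','dial_pointer','big_dot','lens'])
o,p=look('wrist',['dial','dial_grip','dial_pointer','big_dot','lens'],'e.png')
```

```text
side dial [ 0.5007 -0.0198  0.0758] 0.81 1
side dial_grip [ 0.4986 -0.0226  0.1035] 0.7 2
side dial_pointer [0.4761 0.0019 0.0859] 0.69 1
side big_dot [0.4779 0.0156 0.0679] 0.38 1
side lens [ 0.603  -0.0399  0.0695] 0.78 1
scene dial [ 0.5008 -0.0238  0.0843] 0.67 1
scene dial_grip [ 0.501  -0.0243  0.1053] 0.86 1
scene dial_pointer [0.4711 0.0064 0.0843] 0.62 1
scene big_dot [0.4814 0.0176 0.073 ] 0.38 1
scene lens [ 0.6021 -0.0423  0.0691] 0.82 2
wrist dial [ 0.5015 -0.0219  0.0765] 0.98 2
wrist dial_grip [ 0.5013 -0.021   0.1045] 0.56 1
wrist dial_pointer [0.479  0.004  0.0812] 0.75 1
wrist big_dot [0.4758 0.0192 0.0695] 0.79 1
wrist lens [ 0.6014 -0.0442  0.069 ] 0.84 1
```

View pics/e.png

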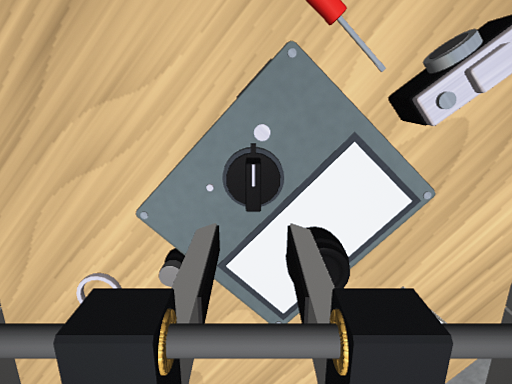

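The pointer at (253,148) sits beside the big dot at (262,132), about 12 mm away. The dial is seated, the lens is in place and the gripper is clear.

```bash
python3 -c "
from bench import ctrl
print(ctrl.job_done())"
```

```text
the job is handed in; nothing more can be done
None
```

The dial is locked fully home with its pointer about 12 mm from the big dot's centre, the gripper is clear, and the job was handed in at about 14 s; no verdict came back.

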